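# Shut the clip-top jar and snap its clip

### The arm

A 6-joint arm with a two-finger parallel gripper is mounted at the origin on a cart in front of the work surface, level with it; the furniture and walls round the work are solid. World frame = base frame: x ahead of the robot, y to its left, z up, the work surface at z = 0. Lengths are in mm, angles in rad, forces in N, time in s.
With the tool pointing down it reaches from about 275 to 850 mm from the base axis. Payload 19 kg.
Tool frame: the origin (TCP) lies at the very end of the fingers, on their centre line; the grasp point (between the pads) lies 19 mm behind it (arm.grasp_offset is the distance from the TCP to the grasp point, in mm); z points along the fingers, y is the direction in which the jaws open and shut (so a half turn about z gives the same grasp; the last joint's range is limited). The gripper opens to 85 mm and grips with 20 to 120 N. Pads are 22 mm wide; open, the fingers measure 114 mm over their backs; the gripper's body (76 mm by 85 mm) begins 54 mm behind the grasp point. The pads swing forward as they close: fully open they stand 13 mm farther back than shut.
Start: joints at [1.157, 0.15, 1.437, -0, 1.554, -0.134], TCP at [158.799, 552.606, 231.267] pointing down, gripper open.
Joint ranges: [-2.8, 2.8], [-0.68, 2.1], [0.12, 2.68], [-1.39, 4.53], [0.16, 2.79], [-2.81, 2.81]. Speed limits (rad/s): [1.89, 1.89, 2.22, 3.01, 3.01, 3.01].

### API

Orientations are given as a unit quaternion [x, y, z, w].
In Python, from rig import arm, eyes, job_done gives the robot as it stands.
- The arm moves only by the tool step_arm, never from a script. Its argument "plan" is a list of rows, each a list of 6 numbers: the shift along the world's x, y, z in m, then the turn, a rotation vector about the world's x, y, z in degrees. In form: [[tx, ty, tz, wx, wy, wz], ...]. A call has exactly 5 rows; each row shifts and turns the commanded pose from where the row before left it; what a row does not reach is not made up. A row lasts 1/10 s, in which the tool goes at most 50 mm and 8.59 degrees, less where a joint would pass 70% of its speed; a pose out of reach is approached as far as the arm can. A call is refused whole if a number of a shift passes 0.05 or a number of a turn 8.59, either way. A call with a gripper value outside its range is refused whole. "hand" is the closure in counts, from 0 (fully open) to 255 (shut), set as the call begins (left out, the last holds). The fingers move at their own pace and stop on an object; the grip force is fixed at half the most. Time passes only in rows, so rows that do not move let the fingers close, or fill a call up. It gives the time, the measured TCP pose, the force and the opening at its end, in the units of the state.
- arm.read_state(): the state, without advancing time (a new reading comes with each control period).
- eyes.capture(name): name is "side" or "top"; returns the picture (480x640x3 uint8, red, green, blue); there is no depth.
- eyes.camera_params(name): a dict with "intrinsics" (3x3 intrinsics, pixels), "dist_coeffs" ([k1, k2, p1, p2, k3] as OpenCV has them; the pictures are not rectified), "R" (3x3) and "t" (3): a world point X has camera coordinates R X + t. Camera axes: x right, y down, z forward; pixel columns grow to the right and rows downward; lengths in mm; the calibration is good to about 2 mm. A picture is of the moment at which its call begins. camera_params takes no time and is no camera call.
- job_done(): hands the job in, once; it reports no verdict.
The state is a dict: "time": time; "q": joint angles; "joint_vel": joint speeds; "joint_efforts": joint torques, N m; "tcp_pos": TCP position; "orientation": TCP orientation; "wrist_force": force on the tool from outside, world axes, zero at the start; "wrist_torque": the same for the moment, N m; "finger_gap": finger opening in mm.
Only numpy, scipy, OpenCV 4.12 (cv2) and the standard library are available. Lean on these libraries where they do the work, as an engineer would, in place of code of your own. Each camera call takes 0.05 s, during which the arm holds its last target. There are 200 camera calls.

### The job

The clip-top storage jar has been left open. Swing its wooden lid fully shut, then press the steel clip lever on its front down, past its centre, until it snaps over and clamps the lid. Only push with the fingertips: the jar stays standing where it is, neither lifted nor shoved along, and the things around it are left alone.

Things in the scene. Friction and masses are not known exactly. Their poses are not given: they have to be found in the camera images.
- clip_jar: round white stoneware jar, 111 mm in diameter, rim 112 mm above the table, about 2 kg, loose on the table. Origin: centre of its underside; z up, its -x axis points to its front, where the clip is; the lid hinge is at its back (+x). Lid shut, the lid's flat top is 124 mm above the table.
- jar_lid (a joint): angle of the lid about its hinge: 0 = shut, 1.57 = standing upright, stop at 1.95 (leaning back). Starts open at 1.45 to 1.9. The wooden lid is a disc 114 mm in diameter and 10 mm thick; the hinge is stiff, so it stays at whatever angle it is left and has to be pushed all the way down (about 1 to 3 N)
- lid_hinge (a point): centre of the lid's hinge axis at the back of the jar, 62 mm behind the jar's axis, 114 mm above the table; the hinge axis is level, along the jar's y axis
- lid_front (a point): the upper (outer) face of the lid at the edge opposite the hinge, 119 mm from the hinge axis: with the lid open this is its top edge, on the face that looks back, away from the clip
- jar_clip (a joint): angle of the clip lever about its pivot: 0 = open (lever points outward from the jar's front, 25 deg above level), growing as it swings outward and down, 1.83 = snapped shut (lever hanging down along the jar's front, 80 deg below level). Sprung over-centre: short of about 0.9 it springs back to 0, past that it snaps to 1.83 by itself. It takes about 4 to 5 N pressed down 45 mm out from the pivot
- clip_pivot (a point): centre of the clip lever's pivot axis, level along the jar's y axis, 56 mm in front of the jar's axis, 96 mm above the table
- clip_tip (a point): the free end of the clip lever, 72 mm from the pivot. The lever is a steel tab 27 mm wide and 3 mm thick from 26 mm out to this end. A wire loop 33 mm wide stands up from the root of the lever, 12 to 25 mm in front of the pivot and reaching 57 mm above it while the clip is open; it moves with the lever and its top bar lands on the front edge of the lid and clamps it. With the clip shut before the lid, the bar blocks the lid
- mug: stoneware mug with handle, 81x110x74 mm, in the row of things along the wall behind the jar, left of the middle; leave alone. Origin under its centre
- tea_box: cardboard tea box, 72x135x78 mm, in the middle of the row along the wall behind the jar; leave alone. Origin under its centre
- sugar_bowl: stoneware sugar bowl, 91 mm across, 64 mm high, at the left end of the row along the wall; leave alone. Origin under its centre
- shaker: glass shaker with grey cap, 44 mm across, 90 mm high, in the row along the wall, right of the tea box, next to a 140 mm high canister; leave alone. Origin under its centre

How it is judged:
By the outcome, as a careful person would: the job done as asked, in the order asked, and still so for the second after the job is handed in, with the robot touching nothing.
It also fails if it takes over 48 s, if anything falls off the work surface, if the arm or the gripper's body presses on something with over 40 N, if the wrist force passes 120 N, or if a joint passes its speed limit or range.

## Working session

There is one attempt and no reset: what is moved stays moved. The work goes in short steps, Python scripts to look and compute and a tool call to move; the robot and the scene stay as the last step left them, time stands still between calls to the robot, and variables do not carry over. Pictures are saved under pics/ and viewed, about 8 in all and at most 12, crops included, and the job is handed in when it is done.

Besides the shell and the picture viewer there is one more tool, called after "Request:" as name([rows], argument=value, ...), one row to a line, values as JSON. step_arm: Moves the arm, as the interface text tells. Its arguments: {"type":"object","properties":{"plan":{"type":"array","items":{"type":"array","items":{"type":"number"}}},"hand":{"type":"number"}},"required":["plan"]}

```bash
mkdir -p pics; python3 - <<'E'
from rig import arm, eyes
import cv2, numpy as np
for n in ("side","top"):
    im=eyes.capture(n); cv2.imwrite(f"pics/{n}0.png",im[:,:,::-1])
    p=eyes.camera_params(n); print(n,{k:np.round(np.array(v),4).tolist() for k,v in p.items()})
s=arm.read_state(); print(s)
E
```

```text
side {'intrinsics': [[616.3795, 0.0, 321.4002], [0.0, 616.3795, 234.3273], [0.0, 0.0, 1.0]], 'dist_coeffs': [-0.1769, 0.0, 0.0, 0.0, 0.0], 'R': [[0.5916, 0.8062, 0.0014], [0.7118, -0.5215, -0.4705], [-0.3786, 0.2794, -0.8824]], 't': [-361.3401, -350.5221, 1263.6923]}
top {'intrinsics': [[470.6689, 0.0, 311.5184], [0.0, 470.6689, 241.3861], [0.0, 0.0, 1.0]], 'dist_coeffs': [-0.0774, 0.0, 0.0, 0.0, 0.0], 'R': [[-0.0036, -1.0, 0.0057], [-0.977, 0.0022, -0.2134], [0.2133, -0.0064, -0.977]], 't': [15.0656, 602.8114, 944.5933]}
{'time': 0.1, 'q': array([ 1.15700870e+00,  1.50911030e-01,  1.43793749e+00, -2.61632203e-06,
        1.55376406e+00, -1.33974871e-01]), 'joint_vel': array([-0.00101354, -0.00124647, -0.0032241 ,  0.00025854,  0.00019192,
       -0.00038507]), 'joint_efforts': array([ 2.02264207e-03, -7.14367747e+01, -5.71799076e+01, -2.15170235e-04,
        7.04604652e-03,  1.13484526e-05]), 'tcp_pos': array([158.72401163, 552.44596202, 230.76471356]), 'orientation': array([ 1.39450370e-01,  9.90228930e-01, -4.91311980e-04, -1.36671174e-04]), 'wrist_force': array([-0.03767097, -0.11825737, -0.54481058]), 'wrist_torque': array([-0.00387732, -0.04206352,  0.02283135]), 'finger_gap': 85.81071306047086}
```

View pics/side0.png

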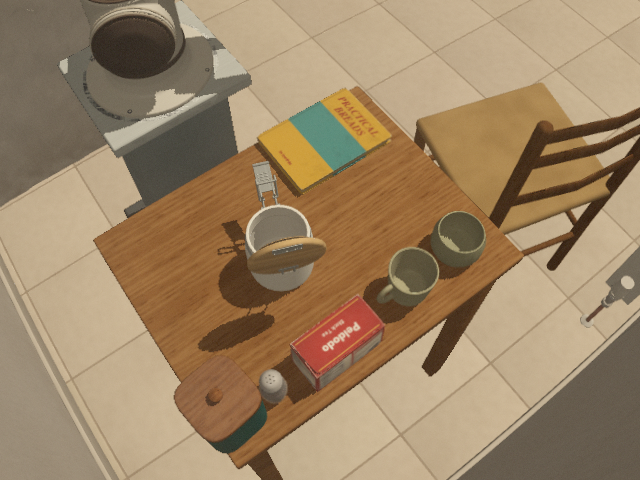

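View pics/top0.png

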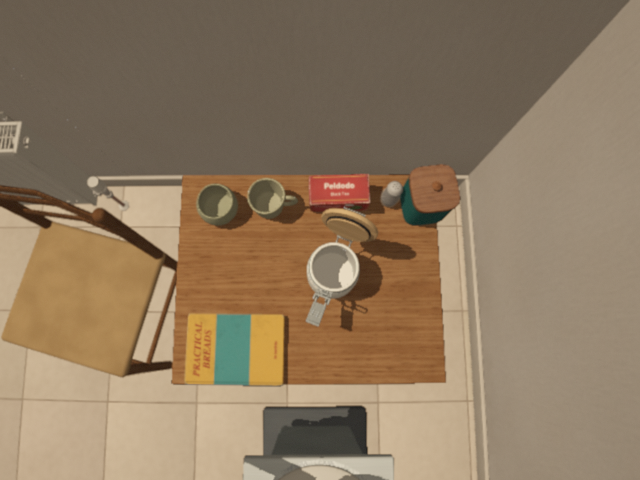

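The jar stands mid-table: top view rim centred near (333,270), clip near (317,312), lid near (350,225). In the side view the jar is near (280,245) and the clip tip near (262,165). I'll crop in for precise features.

```bash
python3 - <<'E'
import cv2, numpy as np
a=cv2.imread("pics/side0.png")[145:305,215:345]; b=cv2.imread("pics/top0.png")[195:345,280:400]
f=lambda i:cv2.resize(i,None,fx=3.6,fy=3.6,interpolation=cv2.INTER_CUBIC)
a,b=f(a),f(b); h=max(len(a),len(b)); 
a=cv2.resize(a,(390,480)) if 0 else a
pad=lambda i:np.vstack([i,np.zeros((h-len(i),i.shape[1],3),np.uint8)])
o=np.hstack([pad(a)[:, :400],pad(b)[:, :400]]);print(o.shape);cv2.imwrite("pics/crop.png",o)
E
```

```text
(576, 800, 3)
```

View pics/crop.png

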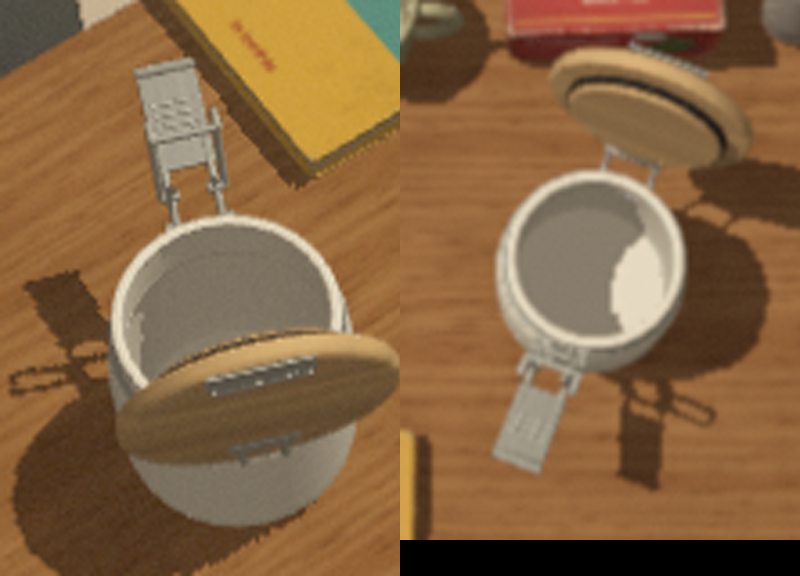

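```bash
cat > geo.py <<'E'
import cv2, numpy as np
from rig import eyes
P={n:eyes.camera_params(n) for n in("side","top")}
def proj(n,X):
    p=P[n]; R=np.array(p["R"],float)
    return cv2.projectPoints(np.asarray(X,float).reshape(-1,1,3),cv2.Rodrigues(R)[0],np.array(p["t"],float),np.array(p["intrinsics"],float),np.array(p["dist_coeffs"],float))[0][:,0]
def world(pose,L):
    x,y,a=pose[:3]; c,s=np.cos(a),np.sin(a); L=np.atleast_2d(L)
    return np.c_[x+c*L[:,0]-s*L[:,1],y+s*L[:,0]+c*L[:,1],L[:,2]]
T=np.linspace(0,2*np.pi,181)
def lid(th):
    o=[]
    for d in(0,10):
        u=62+57*np.cos(T); v=57*np.sin(T)
        o.append(np.c_[62-u*np.cos(th)+d*np.sin(th),v,114+u*np.sin(th)+d*np.cos(th)])
    return np.vstack(o)
def clip(c,r,v,up=0):  # lever angle c; r along, up normal
    e=np.radians(25)-c
    return np.array([-56-r*np.cos(e)+up*np.sin(e),v,96+r*np.sin(e)+up*np.cos(e)])
E
python3 - <<'E'
from geo import *
from scipy.optimize import least_squares
S=lambda p:np.array(p)/3.6+[215,145]
Q=lambda p:(np.array(p)-[400,0])/3.6+[280,195]
rim={"side":S([(111,305),(150,243),(222,214),(290,235),(332,280)]),"top":Q([(507,262),(594,171),(685,262),(598,350)])}
tips={"side":S([(135,72),(192,60)]),"top":Q([(493,458),(540,472)])}
ext=[("top",0,-1,Q((550,0))[0]),("top",1,-1,Q((0,45))[1]),("top",0,1,Q((751,0))[0]),("top",1,1,Q((0,170))[1]),("side",0,-1,S((117,0))[0]),("side",1,1,S((0,466))[1])]
def seg(c,q): # distance of pts to curve
    return np.min(np.linalg.norm(q[:,None]-c[None],axis=2),axis=1)
def res(p,parts=False):
    r=[]; circ=world(p,np.c_[55.5*np.cos(T),55.5*np.sin(T),T*0+112])
    for n in rim:
        c=proj(n,circ); ctr=c.mean(0)
        for q in rim[n]:
            a=np.arctan2(*(c-ctr).T[::-1]); i=np.argmin(np.abs(np.angle(np.exp(1j*(a-np.arctan2(*(q-ctr)[::-1]))))))
            r.append(np.linalg.norm(q-ctr)-np.linalg.norm(c[i]-ctr))
    k=len(r)
    for n,sg in(("side",1),("top",1)):
        w=proj(n,world(p,[clip(0,72,13.5),clip(0,72,-13.5)]))
        m=tips[n]; 
        r+=list(w.mean(0)-m.mean(0))
    for n,ax,s,v in ext:
        r.append(s*np.max(s*proj(n,world(p,lid(p[3])))[:,ax])-v)
    return np.array(r)
f=least_squares(res,[450,-30,0.3,1.6],x_scale=[10,10,.1,.1],diff_step=1e-4)
for y in(-.3,.3,-.6):
    g=least_squares(res,[480,-30,y,1.6],x_scale=[10,10,.1,.1],diff_step=1e-4)
    if g.cost<f.cost:f=g
p=f.x;print(p,f.cost,np.round(f.fun,1)); np.save("pose.npy",p)
for n,L in(("hinge",[62,0,114]),("lidfront",[62-119*np.cos(p[3])+10*np.sin(p[3]),0,114+119*np.sin(p[3])+10*np.cos(p[3])]),("pivot",[-56,0,96]),("tip",clip(0,72,0))):print(n,world(p,L).round(1))
a=cv2.imread("pics/side0.png");b=cv2.imread("pics/top0.png")
k=4
a=cv2.resize(a[145:295,215:315],None,fx=k,fy=k);b=cv2.resize(b[195:345,300:400],None,fx=k,fy=k)
loop=np.array([clip(0,18.5+d,v,u) for d,v,u in((0,-16.5,0),(0,-16.5,50),(0,16.5,50),(0,16.5,0))])
lev=np.array([clip(0,r,v) for r,v in((26,13.5),(72,13.5),(72,-13.5),(26,-13.5))])
for n,im,o in(("side",a,(215,145)),("top",b,(300,195))):
    for L,col in((lid(p[3])[:181],(0,0,255)),(lid(p[3])[181:],(255,0,0)),(np.c_[55.5*np.cos(T),55.5*np.sin(T),T*0+112],(0,255,0)),(lev,(255,0,255)),(loop,(255,255,0)),(np.c_[55.5*np.cos(T),55.5*np.sin(T),T*0],(0,255,255))):
        cv2.polylines(im,[((proj(n,world(p,L))-o+.5)*k).astype(int)],False,col,1)
cv2.imwrite("pics/ov.png",np.hstack([a,b]))
E
```

```text
[ 5.41111340e+02 -3.28805261e+01 -3.68328012e-01  1.67648176e+00] 44.59372377152049 [-3.3 -2.4 -1.5 -3.3 -3.8 -2.5 -3.1 -2.8 -1.4 -0.4  2.4  1.  -1.6 -0.7
  0.7  1.4 -0.5 -1.3  2.1]
hinge [[599.  -55.2 114. ]]
lidfront [[619.9 -63.3 231.3]]
pivot [[488.9 -12.7  96. ]]
tip [[428.   10.8 126.4]]
```

View pics/ov.png

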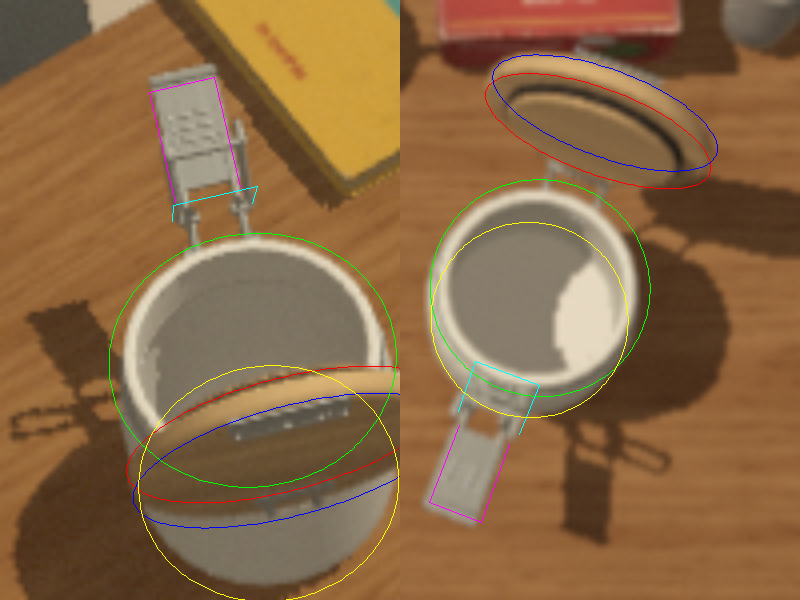

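```bash
cat > fit.py <<'E'
from geo import *
from scipy.optimize import least_squares
S=lambda p:np.array(p)/3.6+[215,145]-.5+.5/3.6
Q=lambda p:(np.array(p)-[400,0])/3.6+[280,195]-.5+.5/3.6
rim={"side":S([(111,305),(150,243),(222,214),(290,235),(332,280)]),"top":Q([(507,262),(594,171),(685,262),(598,350)])}
tips={"side":S([(135,70),(192,60)]),"top":Q([(493,458),(540,472)])}
ext=[("top",0,-1,Q((550,0))[0]),("top",1,-1,Q((0,45))[1]),("top",0,1,Q((751,0))[0]),("top",1,1,Q((0,170))[1]),("side",0,-1,S((117,0))[0]),("side",1,1,S((0,466))[1]),("side",1,-1,S((0,331))[1])]
def res(p):
    r=[]; circ=world(p,np.c_[p[4]*np.cos(T),p[4]*np.sin(T),T*0+112])
    for n in rim:
        c=proj(n,circ); ctr=c.mean(0); a=np.unwrap(np.arctan2(*(c-ctr).T[::-1])); d=np.linalg.norm(c-ctr,axis=1)
        if a[-1]<a[0]: a,d=a[::-1],d[::-1]
        for q in rim[n]:
            r.append(np.linalg.norm(q-ctr)-np.interp(np.arctan2(*(q-ctr)[::-1]),a,d,period=2*np.pi))
    for n in tips:
        r+=list(proj(n,world(p,[clip(0,72,13.5),clip(0,72,-13.5)])).mean(0)-tips[n].mean(0))
    for n,ax,s,v in ext: r.append(s*np.max(s*proj(n,world(p,lid(p[3])))[:,ax])-v)
    return np.array(r)
f=least_squares(res,[541,-33,-.37,1.68,48],x_scale=[10,10,.1,.1,5],diff_step=1e-5,loss="soft_l1")
p=f.x;print(p,f.cost,np.round(f.fun,1)); np.save("pose.npy",p)
for n,L in(("hinge",[62,0,114]),("lidfront",[62-119*np.cos(p[3])+10*np.sin(p[3]),0,114+119*np.sin(p[3])+10*np.cos(p[3])]),("pivot",[-56,0,96]),("tip",clip(0,72,0))):print(n,world(p,L).round(1))
a=cv2.imread("pics/side0.png");b=cv2.imread("pics/top0.png")
k=4
a=cv2.resize(a[145:295,215:315],None,fx=k,fy=k);b=cv2.resize(b[195:345,300:400],None,fx=k,fy=k)
lev=np.array([clip(0,r,v) for r,v in((26,13.5),(72,13.5),(72,-13.5),(26,-13.5))])
for n,im,o in(("side",a,(215,145)),("top",b,(300,195))):
    for L,col in((lid(p[3])[:181],(0,0,255)),(lid(p[3])[181:],(255,0,0)),(np.c_[p[4]*np.cos(T),p[4]*np.sin(T),T*0+112],(0,255,0)),(lev,(255,0,255)),(np.c_[55.5*np.cos(T),55.5*np.sin(T),T*0],(0,255,255))):
        cv2.polylines(im,[((proj(n,world(p,L))-o+.5)*k).astype(int)],False,col,1)
cv2.imwrite("pics/ov2.png",np.hstack([a,b]))
E
python3 fit.py
```

```text
[ 5.38646148e+02 -3.12197085e+01 -3.68320680e-01  1.71443139e+00
  4.97214097e+01] 4.74958518297556 [ 0.4  0.1  0.4 -1.2 -1.  -0.2  1.2  0.4 -0.1 -0.   1.5  0.5  0.  -0.8
  0.6  1.3  0.7 -0.5  1.1  0.3]
hinge [[596.5 -53.5 114. ]]
lidfront [[621.6 -63.2 230.3]]
pivot [[486.4 -11.1  96. ]]
tip [[425.5  12.4 126.4]]
```

View pics/ov2.png

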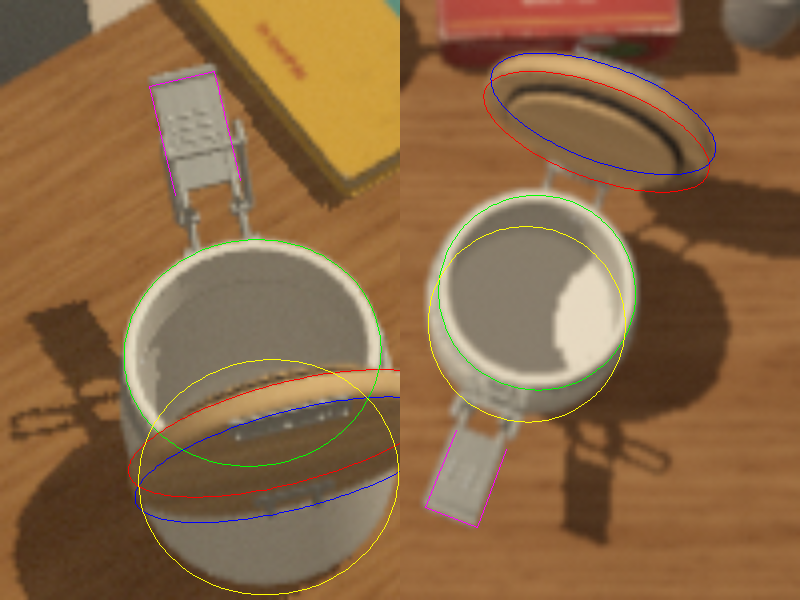

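Overlay fit: jar centre (539,-31), yaw -0.368, lid 1.71 rad, clip tip (425,12,126). The overlaid lid hull, rim and clip match to about 1 px, so I'll move. First I shut the fingers, lift, and swing in front of the table.

Request:
step_arm([
  [0, 0, 0.05, 0, 0, -5.1],
  [0, 0, 0.05, 0, 0, 0],
  [0.015, -0.035, 0.01, 0, 0, 0],
  [0.015, -0.04, 0, 0, 0, 0],
  [0.015, -0.04, 0, 0, 0, 0],
], hand=255)

```text
time: 0.6
tcp_pos: [203.9, 436.4, 341.1]
orientation: [0.183, 0.983, -0.0, -0.0]
wrist_force: [1.8, 0.2, 0.4]
finger_gap: 12.5
```

Request:
step_arm([
  [0.015, -0.04, 0, 0, 0, 0],
  [0.015, -0.04, 0, 0, 0, 0],
  [0.015, -0.04, 0, 0, 0, 0],
  [0.015, -0.04, 0, 0, 0, 0],
  [0.015, -0.04, 0, 0, 0, 0],
])

```text
time: 1.1
tcp_pos: [278.7, 236.0, 341.1]
orientation: [0.183, 0.983, -0.0, 0.0]
wrist_force: [0.9, -0.4, 0.2]
finger_gap: 0.2
```

```bash
python3 - <<'E'
from geo import *
from rig import arm
def back(n,uv,z):
    p=P[n];K=np.array(p["intrinsics"]);R=np.array(p["R"]);t=np.array(p["t"])
    d=R.T@np.r_[cv2.undistortPoints(np.array([[uv]],float),K,np.array(p["dist_coeffs"]))[0,0],1]; c=-R.T@t
    return (c+d*(z-c[2])/d[2]).round(0)
print("table corners",[back("top",u,0) for u in((182,176),(440,178),(444,382),(173,384))])
print("teabox top",[back("top",u,78) for u in((310,177),(369,176),(370,204),(310,206))],"canister",back("top",(437,188),140),"shaker",back("top",(395,187),90))
s=arm.read_state();print(s["time"],s["tcp_pos"],s["orientation"],s["finger_gap"],s["q"])
E
```

```text
table corners [array([777., 320.,   0.]), array([ 771., -293.,    0.]), array([ 303., -274.,    0.]), array([301., 315.,   0.])]
teabox top [array([744.,  16.,  78.]), array([ 746., -113.,   78.]), array([ 682., -113.,   78.]), array([678.,  16.,  78.])] canister [ 698. -244.  140.] shaker [ 717. -167.   90.]
1.1 [278.73759822 236.00027391 341.09401056] [ 1.83100425e-01  9.83094211e-01 -8.04631192e-05  1.52143720e-05] 0.17824021824260988 [ 4.90829930e-01 -3.08693557e-01  1.64404154e+00 -1.48760427e-04
  1.80632147e+00 -7.11722560e-01]
```

Request:
step_arm([
  [0.037, -0.031, 0, 0, 0, 0],
  [0.037, -0.031, 0, 0, 0, 0],
  [0.037, -0.031, 0, 0, 0, 0],
  [0.037, -0.031, 0, 0, 0, 0],
  [0.037, -0.031, 0, 0, 0, 0],
])

```text
time: 1.6
tcp_pos: [465.0, 80.8, 341.1]
orientation: [0.184, 0.983, 0.0, -0.0]
wrist_force: [-0.5, 1.2, 1.1]
finger_gap: 0.2
```

Request:
step_arm([
  [0.037, -0.031, 0, 0, 0, 0],
  [0.037, -0.031, 0, 0, 0, 0],
  [0.037, -0.031, 0, 0, 0, 0],
  [0.037, -0.031, 0, 0, 0, 0],
  [0.037, -0.031, 0, 0, 0, 0],
])

```text
time: 2.1
tcp_pos: [650.0, -74.0, 340.7]
orientation: [0.183, 0.983, -0.0, -0.0]
wrist_force: [0.0, 1.2, 0.8]
finger_gap: 0.2
```

Request:
step_arm([
  [0, 0, -0.03, 0, 0, 0],
  [0, 0, -0.03, 0, 0, 0],
  [0, 0, -0.03, 0, 0, 0],
  [0, 0, -0.03, 0, 0, 0],
  [0, 0, -0.016, 0, 0, 0],
])

```text
time: 2.6
tcp_pos: [647.9, -72.2, 202.0]
orientation: [0.183, 0.983, 0.0, -0.002]
wrist_force: [-0.9, 0.5, -0.0]
finger_gap: -0.0
```

```bash
python3 - <<'E'
from rig import arm, eyes
import cv2, numpy as np
f=lambda n,r,c:cv2.resize(eyes.capture(n)[r:r+190,c:c+150,::-1],(400,507),interpolation=cv2.INTER_CUBIC)
cv2.imwrite("pics/c1.png",np.hstack([f("side",150,215),f("top",160,290)]))
s=arm.read_state();print(s["time"],s["tcp_pos"],s["orientation"],s["wrist_force"])
E
```

```text
2.7 [647.81730576 -72.17777238 202.37168507] [ 1.83367158e-01  9.83041811e-01  4.65518175e-05 -2.29785261e-03] [-0.09966094  0.08885146  0.41804839]
```

View pics/c1.png

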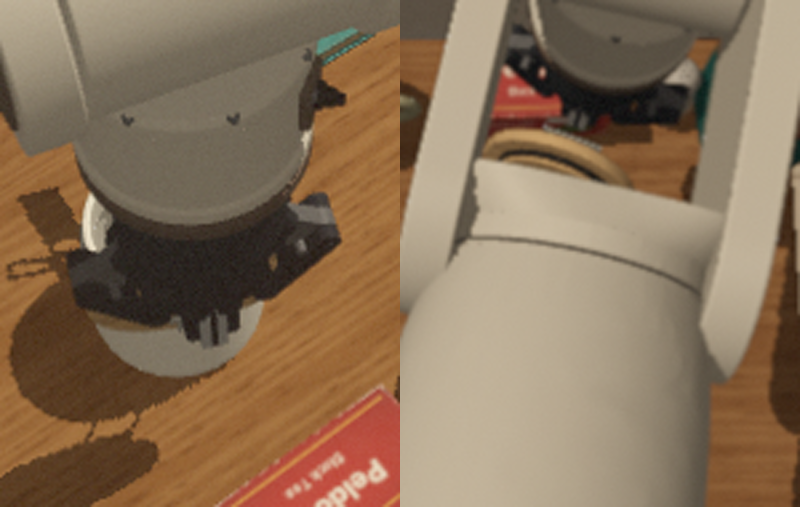

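The fingers are behind the lid (tips near side crop (215,330), top crop (575,120)), wrist force is about 0, and the tool sits on the jar's centre plane. I'll push forward along the lid's arc.

Request:
step_arm([
  [-0.0063, 0.0024, 0, 0, 0, 0],
  [-0.0063, 0.0024, 0, 0, 0, 0],
  [-0.0063, 0.0024, 0, 0, 0, 0],
  [-0.0063, 0.0024, 0, 0, 0, 0],
  [-0.0063, 0.0024, 0, 0, 0, 0],
])

```text
time: 3.2
tcp_pos: [616.8, -60.2, 205.9]
orientation: [0.183, 0.983, -0.0, 0.0]
wrist_force: [1.6, 0.1, 0.9]
finger_gap: -0.3
```

Request:
step_arm([
  [-0.0043, 0.0017, 0, 0, 0, 0],
  [-0.0043, 0.0017, 0, 0, 0, 0],
  [-0.0043, 0.0017, 0, 0, 0, 0],
  [-0.0043, 0.0017, 0, 0, 0, 0],
  [-0.0043, 0.0017, 0, 0, 0, 0],
])

```text
time: 3.7
tcp_pos: [595.4, -51.8, 205.1]
orientation: [0.183, 0.983, -0.0, -0.0]
wrist_force: [0.6, -0.7, -0.3]
finger_gap: 0.3
```

Request:
step_arm([
  [-0.0042, 0.0016, -0.0015, 0, 0, 0],
  [-0.0042, 0.0016, -0.0015, 0, 0, 0],
  [-0.0042, 0.0016, -0.002, 0, 0, 0],
  [-0.0042, 0.0016, -0.002, 0, 0, 0],
  [-0.0042, 0.0016, -0.003, 0, 0, 0],
])

```text
time: 4.2
tcp_pos: [574.5, -43.8, 195.2]
orientation: [0.183, 0.983, -0.0, 0.0]
wrist_force: [1.4, -0.3, 1.1]
finger_gap: 0.0
```

```bash
python3 - <<'E'
from rig import arm, eyes
import cv2, numpy as np
f=lambda n,r,c:cv2.resize(eyes.capture(n)[r:r+190,c:c+150,::-1],(400,507),interpolation=cv2.INTER_CUBIC)
cv2.imwrite("pics/c2.png",np.hstack([f("side",150,215),f("top",160,290)]))
s=arm.read_state();print(s["time"],s["tcp_pos"],s["wrist_force"],s["wrist_torque"])
E
```

```text
4.3 [574.15979225 -43.65084231 194.8179178 ] [-0.40576294 -1.04599439  0.44315956] [ 0.03593997 -0.05561062 -0.04560251]
```

View pics/c2.png

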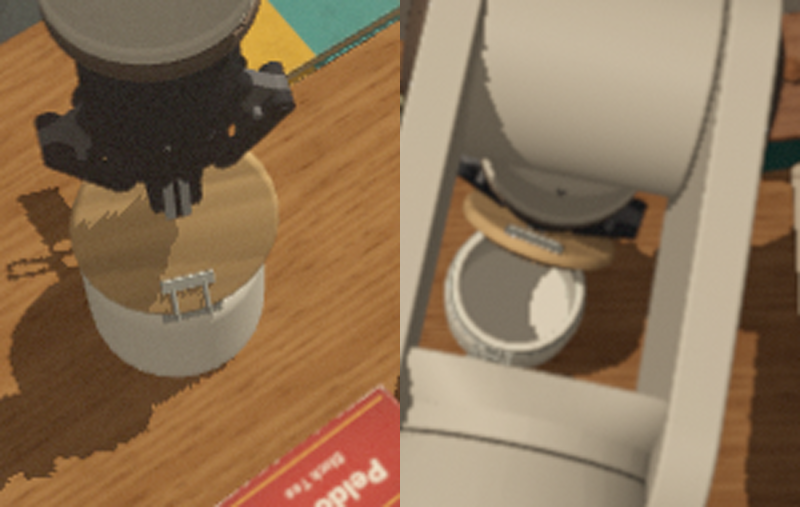

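The lid is following the fingertips: in the top crop it has tilted past upright to about 60°, front plate at (535,238). The jar is unmoved. Continuing the arc.

Request:
step_arm([
  [-0.0037, 0.0014, -0.0023, 0, 0, 0],
  [-0.0037, 0.0014, -0.0023, 0, 0, 0],
  [-0.0037, 0.0014, -0.0023, 0, 0, 0],
  [-0.0037, 0.0014, -0.0023, 0, 0, 0],
  [-0.0037, 0.0014, -0.0023, 0, 0, 0],
])

```text
time: 4.8
tcp_pos: [556.0, -36.8, 183.5]
orientation: [0.183, 0.983, -0.0, -0.0]
wrist_force: [0.7, 0.3, 0.4]
finger_gap: 0.1
```

Request:
step_arm([
  [-0.003, 0.0012, -0.0033, 0, 0, 0],
  [-0.003, 0.0012, -0.0033, 0, 0, 0],
  [-0.003, 0.0012, -0.0033, 0, 0, 0],
  [-0.003, 0.0012, -0.0033, 0, 0, 0],
  [-0.003, 0.0012, -0.0033, 0, 0, 0],
])

```text
time: 5.3
tcp_pos: [541.1, -30.8, 166.9]
orientation: [0.183, 0.983, -0.0, -0.0]
wrist_force: [0.4, -1.0, -0.4]
finger_gap: 0.3
```

Request:
step_arm([
  [-0.0021, 0.0008, -0.004, 0, 0, 0],
  [-0.0021, 0.0008, -0.004, 0, 0, 0],
  [-0.0021, 0.0008, -0.004, 0, 0, 0],
  [-0.0021, 0.0008, -0.004, 0, 0, 0],
  [-0.0021, 0.0008, -0.004, 0, 0, 0],
])

```text
time: 5.8
tcp_pos: [530.7, -26.8, 146.9]
orientation: [0.183, 0.983, -0.0, 0.0]
wrist_force: [0.6, 0.7, -0.3]
finger_gap: 0.1
```

Request:
step_arm([
  [-0.001, 0.0004, -0.003, 0, 0, 0],
  [-0.001, 0.0004, -0.003, 0, 0, 0],
  [-0.001, 0.0004, -0.003, 0, 0, 0],
  [-0.001, 0.0004, -0.003, 0, 0, 0],
  [-0.001, 0.0004, -0.003, 0, 0, 0],
])

```text
time: 6.3
tcp_pos: [525.8, -24.9, 132.0]
orientation: [0.183, 0.983, -0.0, 0.0]
wrist_force: [0.6, -0.7, 0.6]
finger_gap: -0.4
```

Request:
step_arm([
  [0, 0, -0.002, 0, 0, 0],
  [0, 0, -0.002, 0, 0, 0],
  [0, 0, -0.001, 0, 0, 0],
  [0, 0, -0.001, 0, 0, 0],
  [0, 0, -0.001, 0, 0, 0],
])

```text
time: 6.8
tcp_pos: [525.8, -24.9, 125.2]
orientation: [0.183, 0.983, -0.0, 0.0]
wrist_force: [-1.0, -0.3, 1.4]
finger_gap: 0.1
```

Request:
step_arm([
  [0, 0, -0.0005, 0, 0, 0],
  [0, 0, -0.0005, 0, 0, 0],
  [0, 0, -0.0005, 0, 0, 0],
  [0, 0, 0, 0, 0, 0],
  [0, 0, 0, 0, 0, 0],
])

```text
time: 7.3
tcp_pos: [525.8, -24.9, 124.2]
orientation: [0.183, 0.983, -0.0, 0.0]
wrist_force: [-4.6, -0.1, 6.4]
finger_gap: -0.2
```

Request:
step_arm([
  [0, 0, -0.0005, 0, 0, 0],
  [0, 0, -0.0005, 0, 0, 0],
  [0, 0, 0, 0, 0, 0],
  [0, 0, 0, 0, 0, 0],
  [0, 0, 0, 0, 0, 0],
])

```text
time: 7.8
tcp_pos: [525.9, -24.9, 124.0]
orientation: [0.183, 0.983, -0.0, 0.0]
wrist_force: [-8.3, 1.2, 17.5]
finger_gap: -0.1
```

The lid seats at z = 124.0 (the shut height) with 17 N upward reaction. I'll lift off, move over the clip and tilt the tool so its body leans away from the jar.

Request:
step_arm([
  [0, 0, 0.005, 0, 0, 0],
  [0, 0, 0.025, 0, 0, 0],
  [0, 0, 0.03, 0, 0, 0],
  [0, 0, 0.03, 0, 0, 0],
  [0, 0, 0.015, 0, 0, 0],
])

```text
time: 8.3
tcp_pos: [526.4, -25.0, 230.3]
orientation: [0.183, 0.983, -0.0, 0.001]
wrist_force: [-0.4, -0.5, -1.0]
finger_gap: -0.3
```

Request:
step_arm([
  [-0.0165, 0.0064, 0, -2.4, -6.2, 0],
  [-0.0165, 0.0064, 0, -2.4, -6.2, 0],
  [-0.0165, 0.0064, 0, -2.4, -6.2, 0],
  [-0.0165, 0.0064, 0, 0, 0, 0],
  [-0.0165, 0.0064, 0, 0, 0, 0],
])

```text
time: 8.8
tcp_pos: [442.0, 7.6, 227.3]
orientation: [0.18, 0.968, -0.032, 0.17]
wrist_force: [0.3, 0.5, 0.1]
finger_gap: -0.1
```

Request:
step_arm([
  [0, 0, -0.03, 0, 0, 0],
  [0, 0, -0.025, 0, 0, 0],
  [0, 0, -0.015, 0, 0, 0],
  [0, 0, 0, 0, 0, 0],
  [0, 0, 0, 0, 0, 0],
])

```text
time: 9.3
tcp_pos: [443.4, 7.1, 158.0]
orientation: [0.181, 0.968, -0.032, 0.17]
wrist_force: [-0.3, -0.2, 0.1]
finger_gap: 0.1
```

```bash
python3 - <<'E'
from rig import arm, eyes
import cv2, numpy as np
f=lambda n,r,c:cv2.resize(eyes.capture(n)[r:r+190,c:c+150,::-1],(400,507),interpolation=cv2.INTER_CUBIC)
cv2.imwrite("pics/c3.png",np.hstack([f("side",125,205),f("top",195,270)]))
s=arm.read_state();print(s["time"],s["tcp_pos"],s["orientation"],s["wrist_force"])
p=np.load("pose.npy");d=s["tcp_pos"][:2]-p[:2];c,n=np.cos(p[2]),np.sin(p[2]);print("jar xy",d@[c,n],d@[-n,c])
E
```

```text
9.4 [443.73028608   7.06170306 158.71971905] [ 0.1806119   0.9680949  -0.0318454   0.17075558] [ 0.21863998  0.91444534 -0.48225419]
jar xy -102.33336156494188 1.5396189962679503
```

View pics/c3.png

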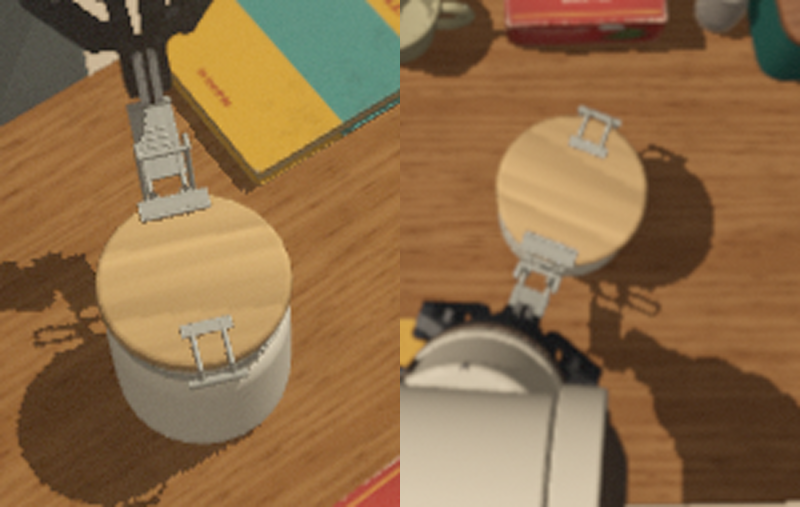

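The lid lies shut, with the clip still open and the fingertips over the lever (side crop (150,95), in line with the tab). Now pressing down.

Request:
step_arm([
  [0, 0, -0.009, 0, 0, 0],
  [0, 0, -0.008, 0, 0, 0],
  [0, 0, -0.006, 0, 0, 0],
  [0, 0, -0.004, 0, 0, 0],
  [0, 0, -0.003, 0, 0, 0],
])

```text
time: 9.9
tcp_pos: [443.2, 7.1, 127.3]
orientation: [0.181, 0.968, -0.032, 0.17]
wrist_force: [-0.1, 0.6, -0.2]
finger_gap: 0.2
```

Request:
step_arm([
  [0, 0, -0.003, 0, 0, 0],
  [0, 0, -0.003, 0, 0, 0],
  [0, 0, -0.003, 0, 0, 0],
  [0, 0, -0.003, 0, 0, 0],
  [0, 0, -0.003, 0, 0, 0],
])

```text
time: 10.4
tcp_pos: [443.3, 7.1, 112.6]
orientation: [0.181, 0.968, -0.032, 0.17]
wrist_force: [-1.7, 0.4, 3.2]
finger_gap: -0.0
```

Request:
step_arm([
  [0, 0, -0.003, 0, 0, 0],
  [0, 0, -0.003, 0, 0, 0],
  [0, 0, -0.003, 0, 0, 0],
  [0, 0, -0.003, 0, 0, 0],
  [0, 0, -0.003, 0, 0, 0],
])

```text
time: 10.9
tcp_pos: [443.2, 7.1, 97.4]
orientation: [0.181, 0.968, -0.032, 0.17]
wrist_force: [-1.7, -0.6, 1.5]
finger_gap: 0.3
```

Request:
step_arm([
  [0, 0, -0.003, 0, 0, 0],
  [0, 0, -0.003, 0, 0, 0],
  [0, 0, -0.003, 0, 0, 0],
  [0, 0, -0.003, 0, 0, 0],
  [0, 0, -0.003, 0, 0, 0],
])

```text
time: 11.4
tcp_pos: [443.3, 7.1, 82.5]
orientation: [0.181, 0.968, -0.032, 0.17]
wrist_force: [0.3, 0.6, 0.3]
finger_gap: 0.2
```

Request:
step_arm([
  [0, 0, -0.003, 0, 0, 0],
  [0, 0, -0.003, 0, 0, 0],
  [0, 0, -0.003, 0, 0, 0],
  [0, 0, -0.003, 0, 0, 0],
  [0, 0, -0.003, 0, 0, 0],
])

```text
time: 11.9
tcp_pos: [443.3, 7.1, 67.5]
orientation: [0.181, 0.968, -0.032, 0.17]
wrist_force: [0.6, -1.3, 0.6]
finger_gap: -0.0
```

Request:
step_arm([
  [0, 0, -0.003, 0, 0, 0],
  [0, 0, -0.003, 0, 0, 0],
  [0, 0, -0.003, 0, 0, 0],
  [0, 0, 0, 0, 0, 0],
  [0, 0, 0, 0, 0, 0],
])

```text
time: 12.4
tcp_pos: [443.3, 7.1, 58.7]
orientation: [0.181, 0.968, -0.032, 0.17]
wrist_force: [0.9, -0.2, 0.3]
finger_gap: -0.1
```

```bash
python3 - <<'E'
from rig import arm, eyes
from geo import *
f=lambda n,r,c:cv2.resize(eyes.capture(n)[r:r+190,c:c+150,::-1],(400,507),interpolation=cv2.INTER_CUBIC)
cv2.imwrite("pics/c4.png",np.hstack([f("side",125,205),f("top",195,270)]))
s=arm.read_state();print(s["time"],s["tcp_pos"],s["wrist_force"])
E
```

```text
12.5 [443.38188862   7.11831533  58.90068524] [0.18122934 0.24715422 0.27913173]
```

View pics/c4.png

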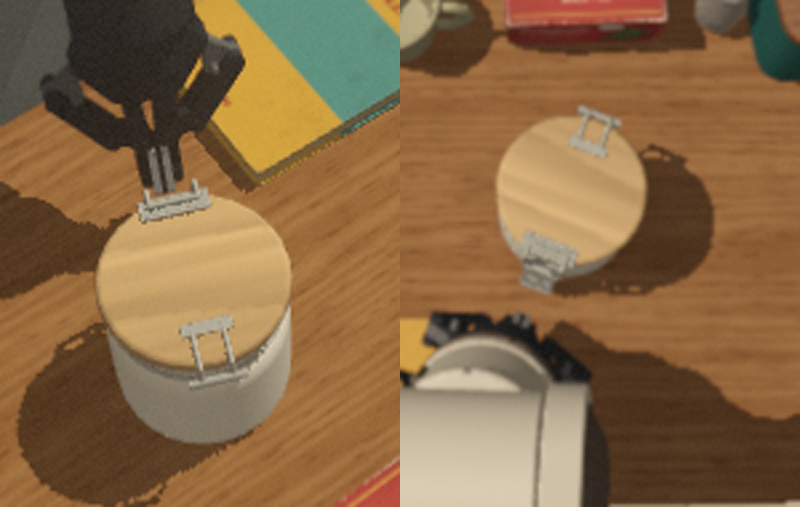

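The clip has snapped over: its bar lies on the lid's front edge (side crop (175,203)), the lever hangs down the front, and the lid outline has not shifted. Backing off.

Request:
step_arm([
  [-0.009, 0.0035, 0.005, 0, 0, 0],
  [-0.009, 0.0035, 0.02, 0, 0, 0],
  [-0.005, 0.002, 0.04, 0, 0, 0],
  [-0.005, 0.002, 0.045, 0, 0, 0],
  [0, 0, 0.045, 0, 0, 0],
])

```text
time: 13.0
tcp_pos: [413.7, 18.6, 215.9]
orientation: [0.18, 0.968, -0.032, 0.17]
wrist_force: [1.5, 0.4, 0.1]
finger_gap: -0.1
```

Request:
step_arm([
  [-0.01, 0.01, 0.03, 0, 0, 0],
  [-0.01, 0.03, 0.02, 0, 0, 0],
  [-0.01, 0.03, 0, 0, 0, 0],
  [-0.01, 0.03, 0, 0, 0, 0],
  [0, 0, 0, 0, 0, 0],
])

```text
time: 13.5
tcp_pos: [373.5, 121.0, 264.3]
orientation: [0.179, 0.969, -0.031, 0.17]
wrist_force: [-0.3, -0.3, -0.2]
finger_gap: -0.1
```

Request:
step_arm([
  [0, 0, 0, 0, 0, 0],
  [0, 0, 0, 0, 0, 0],
  [0, 0, 0, 0, 0, 0],
  [0, 0, 0, 0, 0, 0],
  [0, 0, 0, 0, 0, 0],
])

```text
time: 14.0
tcp_pos: [375.4, 117.5, 263.7]
orientation: [0.181, 0.968, -0.032, 0.17]
wrist_force: [0.5, 0.4, 0.6]
finger_gap: 0.0
```

```bash
python3 - <<'E'
from rig import arm, eyes
from geo import *
p=np.load("pose.npy"); out=[]
for n,r,c in(("side",125,205),("top",195,270)):
    im=eyes.capture(n)[r:r+190,c:c+150,::-1]; im=cv2.resize(im,(400,507),interpolation=cv2.INTER_CUBIC)
    for L,col in((lid(0)[181:],(255,0,0)),(np.array([clip(1.83,q,v) for q,v in((26,13.5),(72,13.5),(72,-13.5),(26,-13.5))]),(255,0,255))):
        cv2.polylines(im,[((proj(n,world(p,L))-(c,r)+.5)*2.667).astype(int)],False,col,1)
    out.append(im)
cv2.imwrite("pics/c5.png",np.hstack(out))
s=arm.read_state();print(s["time"],s["tcp_pos"],s["wrist_force"])
E
```

```text
14.1 [375.37840534 117.79148768 263.73143008] [-0.46245904  0.43587484 -0.59567077]
```

View pics/c5.png

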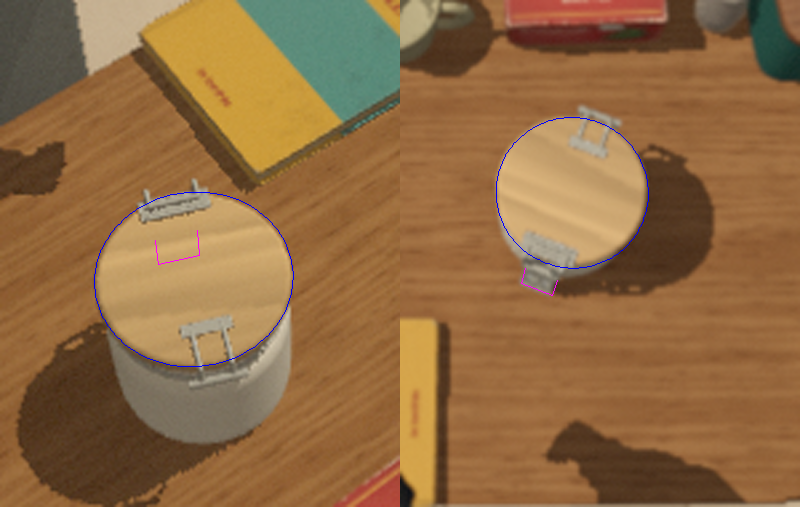

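In both views the lid matches the predicted shut outline at the jar's starting pose. In the top view the lever matches the snapped-shut outline at (540,282). The arm is clear, so I'm handing in.

```bash
python3 -c "
from rig import job_done; print(job_done())"
```

```text
the job is handed in; nothing more can be done
None
```

The jar is shut and clamped, and I handed the job in at about 14 s on the robot's clock.

**What I did:** With the closed fingertips I swung the lid forward from about 1.71 rad and pressed it down. I then pressed the clip lever past centre until it snapped over, and backed the arm off clear.

**Lid:** It seated at 124.0 mm, the shut height, with about 17 N pressing up on the tool. In the last pictures it matches the outline I predicted for a shut lid, at the jar's starting position, to within about 1–2 px.

**Clip:** The force on the lever rose to about 3 N and then dropped to zero as it snapped. The top view shows the lever at its snapped-shut outline, with the bar on the lid's front edge. The side view could not confirm the lever, because the lid hides it there.

**Surroundings:** Nothing else was touched as far as I could see. The last crops show the tea box, shaker and book in place. I did not measure the other items again, and the sugar bowl and most of the mug and canister were outside those crops.

**Disagreements:** My first jar fit was several pixels off because it took the rim to be as wide as the body. I refitted with the rim size left free before moving. No other check failed. I spent four turns measuring before the first move, one over the limit of three.

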